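# Hang up the berry gauge and hold the chill box open

### The arm

A 7-joint arm with a two-finger parallel gripper is mounted at the origin on the work surface. World frame = base frame: x ahead of the robot, y to its left, z up, the work surface at z = 0. Lengths are in m, angles in rad, forces in N, time in s.
With the tool pointing down it reaches from about 0.35 to 0.9 m from the base axis. Payload 8.1 kg.
Tool frame: the origin (TCP) lies at the very end of the fingers, on their centre line; the grasp point (between the pads) lies 19 mm behind it (arm.tcp_to_grasp is the distance from the TCP to the grasp point, in m); z points along the fingers, y is the line along which they close (so a half turn about z gives the same grasp; the last joint's range is limited). The gripper opens to 92 mm and grips with 3 to 60 N. Pads are 19 mm wide; open, the fingers measure 130 mm over their backs; the gripper's body (75 mm by 190 mm) begins 47 mm behind the grasp point.
Start: joints at [-1.25, 0.434, 0.025, 1.573, -0.012, 1.134, -0.075], TCP at [0.257, 0.57, 0.227] pointing down, gripper open.
Joint ranges: [-2.62, 2.62], [-0.44, 2.09], [-1.27, 1.32], [0.08, 2.57], [-1.32, 4.46], [0.12, 2], [-2.74, 2.74]. Speed limits (rad/s): [2.22, 2.22, 3.01, 3.01, 3.14, 3.14, 3.14].

### API

Orientations are given as a rotation vector (axis times angle).
In Python, from cell import arm gives the robot as it stands.
- The arm moves only by the tool nudge_tcp, called by a JSON object that holds its "api" and its "payload", one argument or row to a line. Schema: {"type":"object","properties":{"offsets":{"type":"array","items":{"type":"object","properties":{"xyz":{"type":"array","items":{"type":"number"},"minItems":3,"maxItems":3},"spin":{"type":"number"},"finger_gap":{"type":"number"}},"additionalProperties":false,"required":["finger_gap"]},"minItems":1,"maxItems":10},"grip_force":{"type":"number"},"only":{"type":"string"},"quiet":{"type":"boolean"},"lines":{"type":"string"}},"required":["offsets"],"additionalProperties":false}. offsets is a list of rows, 1 to 10 of them, each an object with the fields xyz (a list: dx, dy, dz in shares of the most that a row can go, 1 being 50 mm), spin (a turn about the tool's z in parts of the range, where 1.0 means 2 rad), finger_gap (the opening from 0.0 (shut) to 1.0 (fully open)); a field left out counts as zero (the opening has to be given); each row shifts and turns the commanded pose from where the row before left it, along the tool's axes as they then stand; what a row does not reach is not made up. A row lasts 1/10 s, in which the tool goes at most 0.05 m and 0.15 rad, less where a joint would pass 70% of its speed; a pose out of reach is approached as far as the arm can. The fingers move at their own pace and stop on an object; grip_force is the grip in N (left out, the last holds). Time passes only in rows, so rows that do not move let the fingers close. The tool returns the time, the measured TCP pose, the force, the opening and the grip force at its end. only (a regular expression) keeps the lines of the reply that match it, lines (a string "A,B") keeps lines A to B, and quiet returns only ok. No shift or turn number may pass 1 either way. Input that does not fit is refused with a message, and nothing moves.
- arm.observe(): the state, without advancing time (a new reading comes with each control period).
- arm.get_image(name): name is "side" or "top"; returns a dict with "image" (384x512x3 uint8, blue, green, red), "fx", "fy", "cx", "cy" (pixels), "cam_to_world" (4x4, takes a point from camera to world coordinates). Camera axes: x right, y down, z forward; pixel columns grow to the right and rows downward; lengths in m; the calibration is good to about 2 mm. A picture is of the moment at which its call begins. There is no depth.
- arm.sign_off(): hands the job in; it is judged then, once.
The state is a dict: "clock": time; "joints": joint angles; "dq": joint speeds; "joint_efforts": joint torques, N m; "position": TCP position; "ee_rot": TCP orientation; "force": force on the tool from outside, world axes, zero at the start; "ft_torque": the same for the moment, N m; "width": opening from 0.0 (shut) to 1.0 (fully open); "gripper_force": force on a finger pad.
Only numpy, scipy, OpenCV 4.12 (cv2) and the standard library are available. Lean on these libraries where they do the work, as an engineer would, in place of code of your own. Each camera call takes 0.05 s, during which the arm holds its last target. There are 200 camera calls.

### The job

The berry gauge lying on the lid of the white chill box is in the way: hang it by its eye on the pink hook of the stand and let go of it. Then lift the chill box's lid with the gripper to 45 degrees and keep it there, so that the packer can take out the packs; finish while still holding the lid open (it falls shut if let go). Leave the other things on the table (pack, baskets, bottle, label roll) where they stand.

Things in the scene. Friction and masses are not known exactly. Their poses are not given: they have to be found in the camera images.
- chill_box: White open-topped plastic box fixed to the table, 200 (x) x 220 (y) mm and 100 mm high, walls 10 mm, with berry packs inside and a light blue lid. Origin: centre of its underside, on the table. Its -x side is the front (with the lid's red tab), its +x side the hinge side; z up. It stands left or right of the robot, turned up to 0.25 rad.
- lid (a joint): Hinge angle of the lid (light blue panel 204 x 224 x 10 mm, top 111 mm above the table when shut) in rad: 0 shut, growing as its front edge rises, 0.785 is 45 degrees; stops at 1.4. Lid about 0.35 kg; it falls shut from any angle when let go. Lifting it at the red tab takes about 1.5 to 2 N.
- lid_hinge (a point): Middle of the hinge axis, on the box's far (+x) top edge, 100 mm above the table; the axis runs along the box's y.
- grip_tab (a point): Centre of the red tab in the middle of the lid's front edge. It sticks out 45 mm forward, is 26 mm wide (y), 14 mm thick; shut, its centre is 107 mm above the table, 224 mm in front of the hinge axis and 7 mm above it, free below. Pinched across its width from above it pivots between the pads as the lid turns. Axes: the box's, tilting with the lid.
- gauge: Berry size gauge, 0.09 kg, 211 mm long: orange handle bar 102 x 22 x 14 mm thick; at one end a steel plate 66 x 56 x 5 mm with dark dots, at the other an orange eye plate 44 x 44 x 6 mm with a round 26 mm hole. Undersides level. Origin: underside of the handle, near the centre of mass, a good place to grip; +x to the eye, z up as it lies on the lid.
- gauge_eye (a point): Centre of the eye's hole, 88 mm along gauge +x from the gauge's origin, 3 mm above its underside.
- hook_stand: Hook stand fixed to the table: dark base 110 x 120 mm, square aluminium post 14 mm wide and 243 mm high, pink hook of 8 mm round bar in the middle of its front. Origin on the table, at the front face of the post; the hook points along the stand's -x (towards the robot), turned up to 0.3 rad.
- hook_bend (a point): Bend of the hook, on the bar's centre line, 35 mm in front of the stand's origin and 235 mm above the table: the level arm ends and the bar rises forward and up at 45 degrees. The hung eye rests here or on the level arm.
- hook_tip (a point): End of the upturned part of the hook, on the bar's centre line: 30 mm further forward (stand -x) and 30 mm higher than the bend.
- pack_front: Closed berry pack with a yellow-green label, 110 x 95 x 46 mm, standing in front between box and stand; origin under its centre. To be left alone.
- punnet_side: White basket with pink rim, full of berries, 132 x 97 x 61 mm, at the left side; origin under its centre. To be left alone.
- punnet_empty: The same basket, empty, at the right side; origin under its centre. To be left alone.
- spray: White bottle with blue label, 56 mm across, 150 mm high, between box and stand; origin under its centre. To be left alone.
- label_roll: Paper label roll, 80 mm across, 50 mm high, at the right side; origin under its centre. To be left alone.

How it is judged:
By the outcome, as a careful person would: the job done as asked, in the order asked, and still so for the second after the job is handed in, while the arm keeps its last pose, push and grip.
It also fails if it takes over 64 s, if anything falls off the work surface, if the arm or the gripper's body presses on something with over 40 N, if the wrist force passes 120 N, or if a joint passes its speed limit or range.

## Working session

There is one attempt and no reset: what is moved stays moved. The work goes in short steps, Python scripts to look and compute and a tool call to move; the robot and the scene stay as the last step left them, time stands still between calls to the robot, and variables do not carry over. Pictures are saved under pics/ and viewed, at most 10 in all, crops included, and the job is handed in when it is done.

```bash
ls; mkdir -p pics; python3 - <<'E'
from cell import arm
import cv2,numpy as np
for n in("side","top"):
    d=arm.get_image(n); cv2.imwrite(f"pics/{n}0.png",d["image"]); print(n,d["fx"],d["fy"],d["cx"],d["cy"]); print(np.round(d["cam_to_world"],4).tolist())
o=arm.observe(); print(o["position"],o["ee_rot"],o["force"],o["clock"],arm.tcp_to_grasp)
E
```

```text
cell.py
pics
side 425.1314428018372 425.1314428018372 253.39732072767023 187.38338835456085
[[-0.9201, -0.1958, 0.3391, -0.0055], [-0.3909, 0.511, -0.7656, 1.2861], [-0.0233, -0.837, -0.5467, 1.1128], [0.0, 0.0, 0.0, 1.0]]
top 411.19057207477124 411.19057207477124 252.80859881424897 193.95692372507233
[[-0.0186, -0.9873, 0.1576, 0.364], [-0.9998, 0.0178, -0.0067, 0.0114], [0.0038, -0.1577, -0.9875, 1.4881], [0.0, 0.0, 0.0, 1.0]]
[0.2568724  0.56928744 0.22601716] [-6.60827771e-01 -3.07112432e+00  2.21641924e-03] [ 0.35578133 -0.41993527  0.01182304] 0.1 0.0188
```

View pics/side0.png

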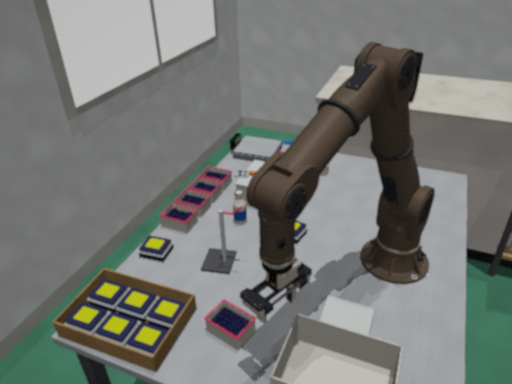

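View pics/top0.png

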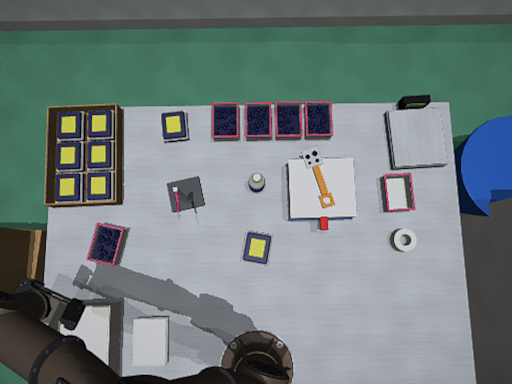

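```bash
python3 - <<'E'
import cv2,numpy as np
t=cv2.imread("pics/top0.png"); s=cv2.imread("pics/side0.png")
r=lambda i,x,y,w,h,k:cv2.resize(i[y:y+h,x:x+w],None,fx=k,fy=k,interpolation=cv2.INTER_CUBIC)
a=r(t,155,165,60,60,6.6667); b=r(t,275,140,95,95,400/95)
cv2.imwrite("pics/c1.png",np.hstack([a,b]))
cv2.imwrite("pics/c2.png",np.hstack([r(s,195,195,60,80,6.6),r(s,225,125,80,106,5)[:528]]))
E
```

```text
(no output)
```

View pics/c1.png

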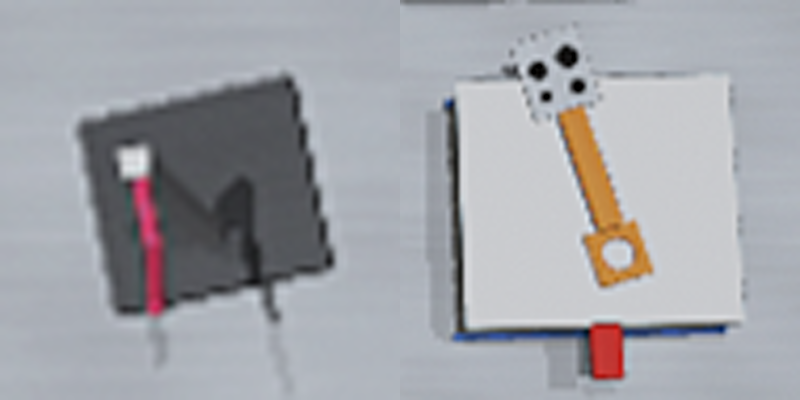

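View pics/c2.png

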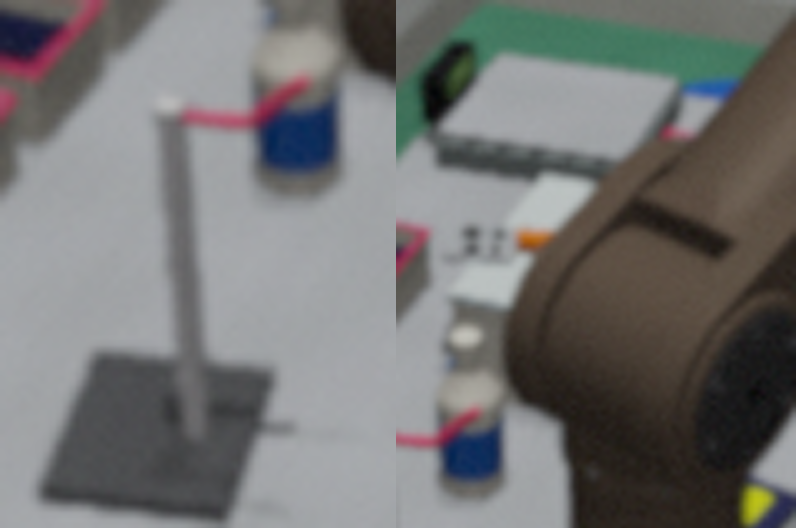

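```bash
cat > h.py <<'E'
import numpy as np
from cell import arm
K={"side":(425.131,253.397,187.383),"top":(411.191,252.809,193.957)}
T={"side":np.array([[-0.9201,-0.1958,0.3391,-0.0055],[-0.3909,0.511,-0.7656,1.2861],[-0.0233,-0.837,-0.5467,1.1128]]),
"top":np.array([[-0.0186,-0.9873,0.1576,0.364],[-0.9998,0.0178,-0.0067,0.0114],[0.0038,-0.1577,-0.9875,1.4881]])}
def ray(n,u,v):
    f,cx,cy=K[n]; return T[n][:,3],T[n][:,:3]@[(u-cx)/f,(v-cy)/f,1]
def at(n,u,v,z):
    o,d=ray(n,u,v); return o+d*(z-o[2])/d[2]
def proj(n,p):
    f,cx,cy=K[n]; q=T[n][:,:3].T@(np.array(p)-T[n][:,3]); return q[0]/q[2]*f+cx,q[1]/q[2]*f+cy
def px(u,v,k,ox,oy): return (u+.5)/k-.5+ox,(v+.5)/k-.5+oy
E
python3 - <<'E'
from h import *
A=lambda u,v,z:at("top",*px(u,v,6.6667,155,165),z)
B=lambda u,v,z:at("top",*px(u-400,v,400/95,275,140),z)
S=lambda u,v,z:at("side",*px(u,v,6.6,195,195),z)
p=lambda n,x:print(n,np.round(x,4))
p("top post",A(135,162,.243));p("bend",A(152,240,.235));p("tip",A(156,312,.265))
c=[A(*q,.01) for q in((80,125),(292,78),(332,265),(115,312))];p("base",c);p("basec",np.mean(c,0))
p("s post",S(170,105,.243));p("s bend",S(257,121,.235));p("s tip",S(303,83,.265))
c=[B(*q,.111) for q in((455,82),(728,75),(742,322),(465,330))];p("lid",c);p("lidc",np.mean(c,0))
for i in range(4): p("edge",np.linalg.norm(c[i]-c[i-1]))
p("tab",B(607,351,.114));p("tab back/front",[B(606,324,.114),B(608,378,.114)])
p("eye",B(618,253,.115));p("h1",B(572,110,.125));p("h2",B(608,228,.125));p("plate c",B(555,72,.114))
E
```

```text
top post [0.5828 0.242  0.243 ]
bend [0.5476 0.2353 0.235 ]
tip [0.5105 0.2278 0.265 ]
base [[0.6449 0.3155 0.01  ]
 [0.6691 0.1995 0.01  ]
 [0.565  0.1776 0.01  ]
 [0.5414 0.2951 0.01  ]]
basec [0.6051 0.2469 0.01  ]
s post [0.5839 0.2438 0.243 ]
s bend [0.5401 0.2304 0.235 ]
s tip [0.5133 0.2281 0.265 ]
lid [[ 0.703  -0.1201  0.111 ]
 [ 0.7049 -0.3436  0.111 ]
 [ 0.5021 -0.3433  0.111 ]
 [ 0.4997 -0.1216  0.111 ]]
lidc [ 0.6024 -0.2321  0.111 ]
edge 0.2033
edge 0.2235
edge 0.2028
edge 0.2217
tab [ 0.4806 -0.2337  0.114 ]
tab back/front [[ 0.5022 -0.2339  0.114 ]
 [ 0.4592 -0.2335  0.114 ]]
eye [ 0.559 -0.246  0.115]
h1 [ 0.6747 -0.2124  0.125 ]
h2 [ 0.5779 -0.237   0.125 ]
plate c [ 0.7092 -0.2017  0.114 ]
```

Careful with the scale: shifts go in shares of 50 mm and turns go in shares of 2 rad. That gives: -0.05 m is -1, -0.038 m is -0.76.

```bash
cat >> h.py <<'E'
from scipy.spatial.transform import Rotation as Ro
def go(x,y,z,yawy=None):
    "displacement in tool axes and turn about tool z so that tool y has world yaw yawy (deg)"
    o=arm.observe(); R=Ro.from_rotvec(o["ee_rot"]).as_matrix(); cur=np.degrees(np.arctan2(R[1,1],R[0,1]))
    print("t",round(o["clock"],2),"pos",np.round(o["position"],4),"tilt",np.round(R[:,2],3),"yawy",round(cur,1),"F",np.round(o["force"],1),"w",round(o["width"],3),"g",round(o["gripper_force"],1),"q",np.round(o["joints"],2))
    print("d tool",np.round(R.T@(np.array([x,y,z])-o["position"]),4),"turn",None if yawy is None else round(-np.radians(yawy-cur),3))
E
```

{"api": "nudge_tcp", "payload": {
  "offsets": [
    {"xyz": [0,0,-1],"finger_gap": 1},
    {"xyz": [0,0,-1],"finger_gap": 1},
    {"xyz": [-0.76,-0.62,0],"finger_gap": 1},
    {"xyz": [-0.76,-0.62,0],"finger_gap": 1},
    {"xyz": [-0.76,-0.62,0],"finger_gap": 1},
    {"xyz": [-0.76,-0.62,0],"finger_gap": 1},
    {"xyz": [-0.76,-0.62,0],"finger_gap": 1},
    {"xyz": [-0.76,-0.62,0],"finger_gap": 1},
    {"xyz": [-0.76,-0.62,0],"finger_gap": 1},
    {"xyz": [-0.76,-0.62,0],"finger_gap": 1}
  ]
}}

```text
clock: 1.1
position: [0.4324, 0.2166, 0.3266]
ee_rot: [-0.661, -3.071, -0.0]
force: [0.6, 0.6, 0.1]
width: 0.999
gripper_force: 0.0
```

{"api": "nudge_tcp", "payload": {
  "offsets": [
    {"xyz": [-0.76,-0.62,0],"finger_gap": 1},
    {"xyz": [-0.76,-0.62,0],"finger_gap": 1},
    {"xyz": [-0.76,-0.62,0],"finger_gap": 1},
    {"xyz": [-0.76,-0.62,0],"finger_gap": 1},
    {"xyz": [-0.76,-0.62,0],"finger_gap": 1},
    {"xyz": [-0.76,-0.62,0],"finger_gap": 1},
    {"xyz": [-0.76,-0.62,0],"finger_gap": 1},
    {"xyz": [-0.76,-0.62,0],"finger_gap": 1},
    {"xyz": [-0.76,-0.62,0],"finger_gap": 1},
    {"xyz": [-0.76,-0.62,0],"finger_gap": 1}
  ]
}}

```text
clock: 2.1
position: [0.6516, -0.2218, 0.3262]
ee_rot: [-0.66, -3.071, -0.0]
force: [0.1, 0.4, 0.1]
width: 1.001
gripper_force: 0.0
```

{"api": "nudge_tcp", "payload": {
  "offsets": [
    {"spin": 0.07,"finger_gap": 1},
    {"spin": 0.07,"finger_gap": 1},
    {"spin": 0.07,"finger_gap": 1},
    {"spin": 0.07,"finger_gap": 1},
    {"spin": 0.07,"finger_gap": 1},
    {"spin": 0.07,"finger_gap": 1},
    {"spin": 0.07,"finger_gap": 1},
    {"spin": 0.07,"finger_gap": 1},
    {"spin": 0.07,"finger_gap": 1},
    {"spin": 0.07,"finger_gap": 1}
  ]
}}

```text
clock: 3.1
position: [0.6509, -0.22, 0.3262]
ee_rot: [-2.489, -1.916, 0.001]
force: [-0.1, 1.2, 0.3]
width: 0.998
gripper_force: 0.0
```

```bash
python3 -c "
from h import *
go(.6435,-.2214,.114,-73.8)"
```

```text
t 3.1 pos [ 0.6509 -0.22    0.3262] tilt [-0.001  0.    -1.   ] yawy -14.8 F [-0.1  1.2  0.3] w 0.998 g 0.0 q [-0.21  0.58  0.84  1.29 -0.42  1.46  0.33]
d tool [-0.0033 -0.0066  0.2122] turn 1.029
```

In the tool's units: 0.05 m is 1, -0.0075 m is -0.15, 0.147 rad / 2 = 0.0735.

{"api": "nudge_tcp", "payload": {
  "offsets": [
    {"spin": 0.0735,"finger_gap": 1},
    {"spin": 0.0735,"finger_gap": 1},
    {"spin": 0.0735,"finger_gap": 1},
    {"spin": 0.0735,"finger_gap": 1},
    {"spin": 0.0735,"finger_gap": 1},
    {"spin": 0.0735,"finger_gap": 1},
    {"spin": 0.0735,"finger_gap": 1},
    {"xyz": [-0.15,-0.014,1],"finger_gap": 1},
    {"xyz": [0,0,1],"finger_gap": 1},
    {"xyz": [0,0,0.6],"finger_gap": 1}
  ]
}}

```text
clock: 4.1
position: [0.6423, -0.2202, 0.1932]
ee_rot: [-3.106, -0.452, 0.005]
force: [1.0, 0.7, 0.4]
width: 1.002
gripper_force: 0.0
```

```bash
python3 -c "
from h import *
import cv2
go(.6435,-.2214,.114,-73.8)
d=arm.get_image('top')['image'];a=cv2.resize(d[130:250,260:390],None,fx=3.5,fy=3.5)
d=arm.get_image('side')['image'];b=cv2.resize(d[110:230,200:300],None,fx=3.5,fy=3.5)
cv2.imwrite('pics/a1.png',np.hstack([a,b]))"
```

```text
t 4.1 pos [ 0.6423 -0.2202  0.1932] tilt [-0.004  0.002 -1.   ] yawy -73.5 F [1.  0.7 0.4] w 1.002 g 0.0 q [-0.32  0.74  1.04  1.52 -0.65  1.27 -0.48]
d tool [0.0011 0.0017 0.0792] turn 0.006
```

View pics/a1.png

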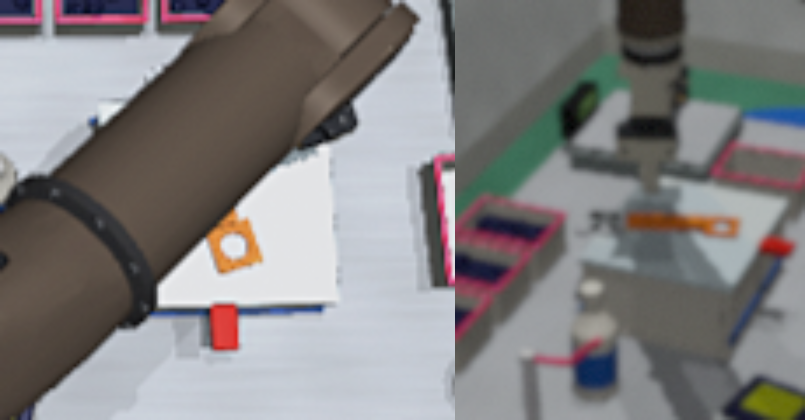

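In the tool's units: 0.04 m is 0.8, 0.03 m is 0.6.

{"api": "nudge_tcp", "payload": {
  "offsets": [
    {"xyz": [0.02,0.03,0.8],"finger_gap": 1},
    {"xyz": [0,0,0.6],"finger_gap": 1},
    {"xyz": [0,0,0.18],"finger_gap": 1},
    {"finger_gap": 1}
  ]
}}

```text
clock: 4.6
position: [0.6452, -0.2229, 0.1187]
ee_rot: [-3.109, -0.452, 0.001]
force: [0.6, 0.3, 0.4]
width: 1.0
gripper_force: 0.0
```

```bash
python3 -c "
from h import *
print(at('side',275.1,174.6,.115))
go(.6435,-.2214,.114,-73.8)"
```

```text
[ 0.56336907 -0.24273953  0.115     ]
t 4.6 pos [ 0.6452 -0.2229  0.1187] tilt [-0.001  0.    -1.   ] yawy -73.5 F [0.6 0.3 0.4] w 1.0 g 0.0 q [-0.29  0.81  0.98  1.59 -0.72  1.14 -0.43]
d tool [-0.0012 -0.0019  0.0047] turn 0.006
```

In the tool's units: 0.003 m is 0.06, -0.0015 m is -0.03.

{"api": "nudge_tcp", "payload": {
  "offsets": [
    {"xyz": [-0.02,-0.03,0.06],"finger_gap": 1},
    {"finger_gap": 1},
    {"finger_gap": 0},
    {"finger_gap": 0},
    {"finger_gap": 0},
    {"finger_gap": 0},
    {"finger_gap": 0},
    {"finger_gap": 0}
  ],
  "grip_force": 25
}}

```text
clock: 5.4
position: [0.6437, -0.2217, 0.1153]
ee_rot: [-3.109, -0.452, 0.0]
force: [-0.6, -0.3, 0.2]
width: 0.526
gripper_force: 0.0
```

```bash
python3 -c "
from h import *
go(.6435,-.2214,.114,-73.8)"
```

```text
t 5.4 pos [ 0.6437 -0.2217  0.1153] tilt [-0. -0. -1.] yawy -73.5 F [-0.6 -0.3  0.2] w 0.526 g 0.0 q [-0.3   0.81  0.98  1.6  -0.72  1.13 -0.42]
d tool [-0.0001 -0.0004  0.0013] turn 0.006
```

{"api": "nudge_tcp", "payload": {
  "offsets": [
    {"finger_gap": 0},
    {"finger_gap": 0},
    {"finger_gap": 0},
    {"finger_gap": 0},
    {"finger_gap": 0},
    {"finger_gap": 0}
  ]
}}

```text
clock: 6.0
position: [0.6437, -0.2216, 0.1153]
ee_rot: [-3.109, -0.452, 0.0]
force: [0.5, 0.5, -0.3]
width: 0.233
gripper_force: 25.0
```

{"api": "nudge_tcp", "payload": {
  "offsets": [
    {"xyz": [0,0,-0.1],"finger_gap": 0},
    {"xyz": [0,0,-0.4],"finger_gap": 0},
    {"xyz": [0,0,-0.8],"finger_gap": 0},
    {"xyz": [0,0,-0.8],"finger_gap": 0},
    {"xyz": [0,0,-0.8],"finger_gap": 0},
    {"xyz": [0,0,-0.8],"finger_gap": 0},
    {"xyz": [0,0,-0.6],"finger_gap": 0},
    {"finger_gap": 0}
  ]
}}

```text
clock: 6.8
position: [0.6445, -0.2235, 0.3355]
ee_rot: [3.105, 0.451, 0.009]
force: [0.5, -0.3, -0.3]
width: 0.234
gripper_force: 25.0
```

```bash
python3 -c "
from h import *
go(.6435,-.2214,.33,-73.8)"
```

```text
t 6.8 pos [ 0.6445 -0.2235  0.3355] tilt [ 0.006 -0.003 -1.   ] yawy -73.5 F [ 0.5 -0.3 -0.3] w 0.234 g 25.0 q [-0.32  0.65  1.1   1.3  -0.57  1.52 -0.56]
d tool [-0.0004 -0.0023  0.0055] turn 0.006
```

In the tool's units: -0.0479 m is -0.958, -0.0086 m is -0.172.

{"api": "nudge_tcp", "payload": {
  "offsets": [
    {"xyz": [-0.172,-0.958,0],"finger_gap": 0},
    {"xyz": [-0.172,-0.958,0],"finger_gap": 0},
    {"xyz": [-0.172,-0.958,0],"finger_gap": 0},
    {"xyz": [-0.172,-0.958,0],"finger_gap": 0},
    {"xyz": [-0.172,-0.958,0],"finger_gap": 0},
    {"xyz": [-0.172,-0.958,0],"finger_gap": 0},
    {"xyz": [-0.172,-0.958,0],"finger_gap": 0},
    {"xyz": [-0.172,-0.958,0],"finger_gap": 0},
    {"xyz": [-0.172,-0.958,0],"finger_gap": 0},
    {"xyz": [-0.172,-0.958,0],"finger_gap": 0}
  ]
}}

```text
clock: 7.8
position: [0.4232, 0.2144, 0.3298]
ee_rot: [-3.108, -0.452, 0.001]
force: [1.2, 0.6, 0.4]
width: 0.237
gripper_force: 25.0
```

{"api": "nudge_tcp", "payload": {
  "offsets": [
    {"spin": -0.07,"finger_gap": 0},
    {"spin": -0.07,"finger_gap": 0},
    {"spin": -0.07,"finger_gap": 0},
    {"spin": -0.07,"finger_gap": 0},
    {"spin": -0.07,"finger_gap": 0},
    {"spin": -0.07,"finger_gap": 0},
    {"spin": -0.07,"finger_gap": 0},
    {"spin": -0.07,"finger_gap": 0},
    {"spin": -0.07,"finger_gap": 0},
    {"spin": -0.07,"finger_gap": 0}
  ]
}}

```text
clock: 8.8
position: [0.4244, 0.2127, 0.3297]
ee_rot: [-2.08, -2.354, 0.001]
force: [0.2, 0.6, -0.8]
width: 0.237
gripper_force: 25.0
```

```bash
python3 -c "
from h import *
go(.4258,.211,.335,101.5)"
```

```text
t 8.8 pos [0.4244 0.2127 0.3297] tilt [-0.001 -0.    -1.   ] yawy 7.1 F [ 0.2  0.6 -0.8] w 0.237 g 25.0 q [-1.44  0.12  0.99  1.81 -0.1   1.27 -0.3 ]
d tool [-0.0018  0.0012 -0.0053] turn -1.648
```

In the tool's units: -0.14 rad / 2 = -0.07.

{"api": "nudge_tcp", "payload": {
  "offsets": [
    {"spin": -0.07,"finger_gap": 0},
    {"spin": -0.07,"finger_gap": 0},
    {"spin": -0.07,"finger_gap": 0},
    {"spin": -0.07,"finger_gap": 0},
    {"spin": -0.07,"finger_gap": 0},
    {"spin": -0.07,"finger_gap": 0},
    {"spin": -0.07,"finger_gap": 0},
    {"spin": -0.07,"finger_gap": 0},
    {"spin": -0.07,"finger_gap": 0},
    {"spin": -0.07,"finger_gap": 0}
  ]
}}

```text
clock: 9.8
position: [0.4244, 0.2126, 0.3297]
ee_rot: [-0.074, -3.14, 0.001]
force: [-0.2, 0.1, -0.6]
width: 0.233
gripper_force: 25.0
```

{"api": "nudge_tcp", "payload": {
  "offsets": [
    {"spin": -0.0675,"finger_gap": 0},
    {"spin": -0.0675,"finger_gap": 0},
    {"finger_gap": 0}
  ]
}}

```text
clock: 10.1
position: [0.4245, 0.2126, 0.3298]
ee_rot: [0.343, -3.122, 0.0]
force: [0.0, -0.1, -1.0]
width: 0.235
gripper_force: 25.0
```

```bash
python3 -c "
from h import *
go(.4258,.211,.300,101.5)
import cv2
d=arm.get_image('top')['image'];a=cv2.resize(d[160:260,140:260],None,fx=3.33,fy=4,interpolation=2)
d=arm.get_image('side')['image'];b=cv2.resize(d[180:280,190:290],None,fx=4,fy=4,interpolation=2)
cv2.imwrite('pics/b1.png',np.hstack([a,b]))"
```

```text
t 10.1 pos [0.4245 0.2126 0.3298] tilt [-0.001 -0.    -1.   ] yawy 102.6 F [ 0.  -0.1 -1. ] w 0.235 g 25.0 q [-1.27  0.1   0.79  1.8  -0.08  1.27  1.33]
d tool [-0.001  -0.0019  0.0298] turn 0.018
```

View pics/b1.png

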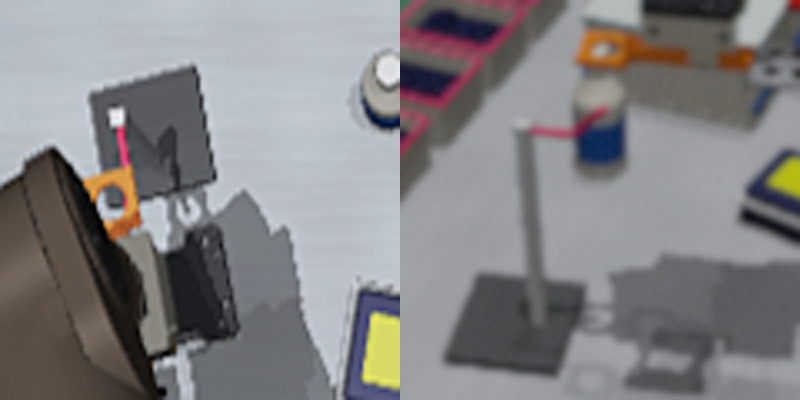

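```bash
python3 -c "
from h import *
o1,d1=ray('top',*[112.5/3.3333-.5+140,200.5/4-.5+160]);o2,d2=ray('side',*[202.5/4-.5+190,50.5/4-.5+180])
s=np.linalg.lstsq(np.c_[d1,-d2],o2-o1,rcond=None)[0];print(o1+d1*s[0],o2+d2*s[1])
p=np.array(arm.observe()['position']);print(p+.088*np.array([np.cos(np.radians(12.6)),np.sin(np.radians(12.6)),0]))
print(proj('top',p+.088*np.array([.976,.218,0])),proj('side',p+.088*np.array([.976,.218,0])))
"
```

```text
[0.50812008 0.22997656 0.32859209] [0.51055355 0.23082338 0.32905419]
[0.51050863 0.23194634 0.32992627]
(np.float64(172.4925064751891), np.float64(208.74686896347959)) (np.float64(239.98872268761014), np.float64(192.0714711614652))
```

In the tool's units: 0.03 m is 0.6, 0.01 m is 0.2, 0.018 rad / 2 = 0.009.

{"api": "nudge_tcp", "payload": {
  "offsets": [
    {"xyz": [-0.044,-0.02,0],"spin": 0.009,"finger_gap": 0},
    {"xyz": [0,0,0.6],"finger_gap": 0},
    {"xyz": [0,0,0.3],"finger_gap": 0},
    {"xyz": [0,0,0.2],"finger_gap": 0},
    {"xyz": [0,0,0.18],"finger_gap": 0},
    {"finger_gap": 0}
  ]
}}

```text
clock: 10.8
position: [0.427, 0.2124, 0.2656]
ee_rot: [0.311, -3.125, 0.001]
force: [0.8, 0.0, -1.4]
width: 0.236
gripper_force: 25.0
```

```bash
python3 -c "
from h import *
go(.4258,.211,.265,101.5)
import cv2
d=arm.get_image('top')['image'];a=cv2.resize(d[180:230,150:200],None,fx=8,fy=8,interpolation=2)
d=arm.get_image('side')['image'];b=cv2.resize(d[180:230,210:260],None,fx=8,fy=8,interpolation=2)
cv2.imwrite('pics/b2.png',np.hstack([a,b]))"
```

```text
t 10.8 pos [0.427  0.2124 0.2656] tilt [-0.001 -0.001 -1.   ] yawy 101.4 F [ 0.8  0.  -1.4] w 0.236 g 25.0 q [-1.24  0.17  0.79  1.91 -0.13  1.12  1.37]
d tool [ 0.0015 -0.0011  0.0006] turn -0.003
```

View pics/b2.png

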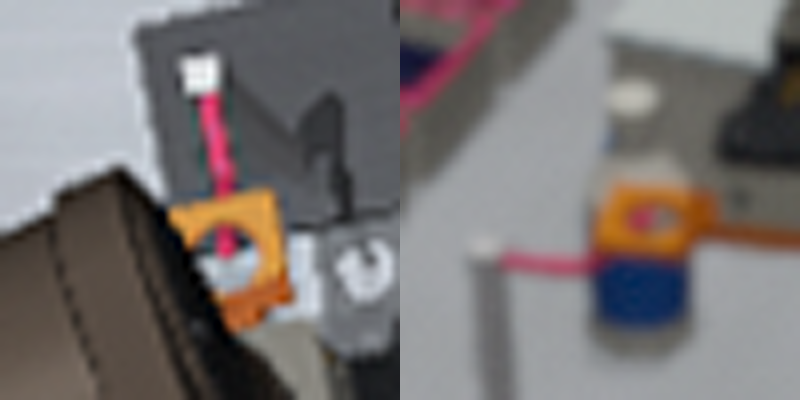

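In the tool's units: 0.006 m is 0.12, -0.005 m is -0.1.

{"api": "nudge_tcp", "payload": {
  "offsets": [
    {"xyz": [-0.08,0,0.12],"finger_gap": 0},
    {"xyz": [-0.1,0,0.1],"finger_gap": 0},
    {"xyz": [-0.1,0,0.1],"finger_gap": 0},
    {"xyz": [-0.1,0,0.1],"finger_gap": 0},
    {"xyz": [-0.04,0,0.04],"finger_gap": 0},
    {"finger_gap": 0}
  ]
}}

```text
clock: 11.5
position: [0.4482, 0.2165, 0.2429]
ee_rot: [0.311, -3.126, 0.001]
force: [1.4, 0.4, -0.8]
width: 0.237
gripper_force: 25.0
```

```bash
python3 -c "
from h import *
go(.4258,.211,.265,101.5)
import cv2
d=arm.get_image('top')['image'];a=cv2.resize(d[180:230,150:200],None,fx=8,fy=8,interpolation=2)
d=arm.get_image('side')['image'];b=cv2.resize(d[180:230,210:260],None,fx=8,fy=8,interpolation=2)
cv2.imwrite('pics/b3.png',np.hstack([a,b]))"
```

```text
t 11.5 pos [0.4482 0.2165 0.2429] tilt [ 0.    -0.001 -1.   ] yawy 101.4 F [ 1.4  0.4 -0.8] w 0.237 g 25.0 q [-1.18  0.24  0.78  1.9  -0.19  1.08  1.44]
d tool [ 0.0231 -0.001  -0.0221] turn -0.002
```

View pics/b3.png

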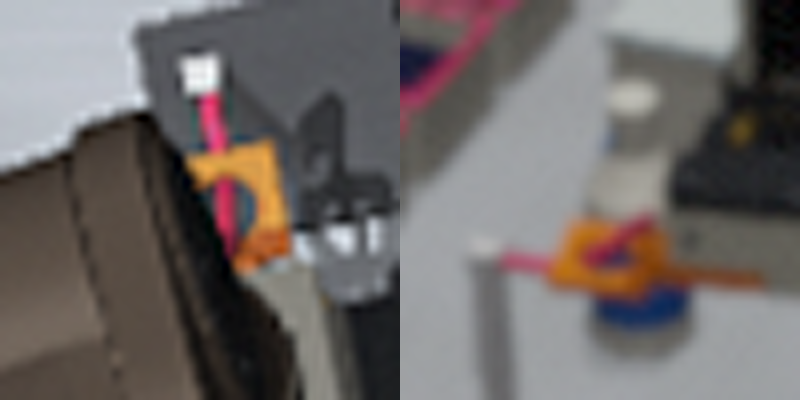

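In the tool's units: 0.004 m is 0.08, -0.001 m is -0.02.

{"api": "nudge_tcp", "payload": {
  "offsets": [
    {"xyz": [0,0,0.08],"finger_gap": 0},
    {"xyz": [0,0,0.08],"finger_gap": 0},
    {"xyz": [0,0,0.08],"finger_gap": 0},
    {"xyz": [0,0,0.08],"finger_gap": 0},
    {"xyz": [-0.02,0,0.08],"finger_gap": 0},
    {"xyz": [-0.02,0,0.08],"finger_gap": 0},
    {"finger_gap": 0}
  ],
  "grip_force": 4
}}

```text
clock: 12.3
position: [0.4495, 0.2169, 0.2187]
ee_rot: [0.312, -3.125, 0.001]
force: [-0.1, 0.2, -1.6]
width: 0.238
gripper_force: 4.0
```

{"api": "nudge_tcp", "payload": {
  "offsets": [
    {"finger_gap": 0.4},
    {"finger_gap": 0.4},
    {"finger_gap": 0.4},
    {"finger_gap": 0.4},
    {"finger_gap": 0.9},
    {"finger_gap": 1},
    {"finger_gap": 1},
    {"finger_gap": 1},
    {"finger_gap": 1},
    {"finger_gap": 1}
  ]
}}

```text
clock: 13.3
position: [0.4498, 0.217, 0.2193]
ee_rot: [-0.312, 3.126, -0.0]
force: [0.2, 0.5, -0.3]
width: 0.874
gripper_force: 0.0
```

```bash
python3 -c "
from h import *
go(.4258,.211,.265,101.5)
import cv2
d=arm.get_image('side')['image'];b=cv2.resize(d[160:280,190:310],None,fx=4,fy=4,interpolation=2)
cv2.imwrite('pics/b4.png',b)"
```

```text
t 13.3 pos [0.4498 0.217  0.2193] tilt [ 0. -0. -1.] yawy 101.4 F [ 0.2  0.5 -0.3] w 0.874 g 0.0 q [-1.16  0.28  0.77  1.93 -0.22  1.02  1.47]
d tool [ 0.0247 -0.0012 -0.0457] turn -0.002
```

View pics/b4.png

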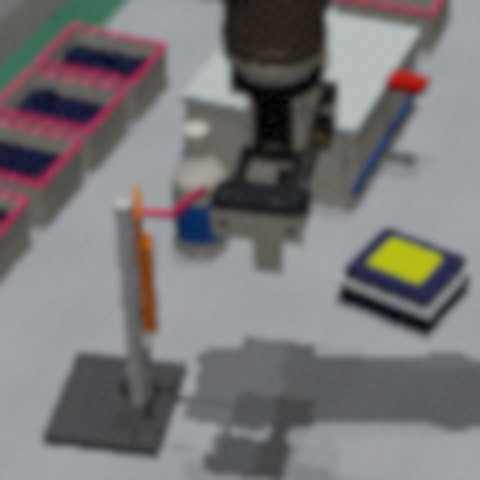

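In the tool's units: -0.04 m is -0.8, 0.02 m is 0.4.

{"api": "nudge_tcp", "payload": {
  "offsets": [
    {"xyz": [0.4,0,0],"finger_gap": 1},
    {"xyz": [0.4,0,0],"finger_gap": 1},
    {"xyz": [0,0,-0.8],"finger_gap": 1},
    {"xyz": [0,0,-0.8],"finger_gap": 1},
    {"finger_gap": 1}
  ]
}}

```text
clock: 13.85
position: [0.4128, 0.21, 0.3037]
ee_rot: [-0.311, 3.12, 0.007]
force: [1.1, -0.3, -0.1]
width: 1.001
gripper_force: 0.0
```

{"api": "nudge_tcp", "payload": {
  "offsets": [
    {"xyz": [0.048,-0.894,0],"finger_gap": 1},
    {"xyz": [0.048,-0.894,0],"finger_gap": 1},
    {"xyz": [0.048,-0.894,0],"finger_gap": 1},
    {"xyz": [0.048,-0.894,0],"finger_gap": 1},
    {"xyz": [0.048,-0.894,0],"finger_gap": 1},
    {"xyz": [0.048,-0.894,0],"finger_gap": 1},
    {"xyz": [0.048,-0.894,0],"finger_gap": 1},
    {"xyz": [0.048,-0.894,0],"finger_gap": 1},
    {"xyz": [0.048,-0.894,0],"finger_gap": 1},
    {"xyz": [0.048,-0.894,0],"finger_gap": 1}
  ]
}}

```text
clock: 14.85
position: [0.4756, -0.2353, 0.2987]
ee_rot: [0.314, -3.126, -0.0]
force: [0.3, 1.2, 0.3]
width: 1.001
gripper_force: 0.0
```

```bash
python3 -c "
from h import *
go(.4756,-.2337,.093,90.5)"
```

```text
t 14.85 pos [ 0.4756 -0.2353  0.2987] tilt [-0.  0. -1.] yawy 101.5 F [0.3 1.2 0.3] w 1.001 g 0.0 q [-0.44  0.33  1.07  1.75 -0.3   1.25  2.48]
d tool [-0.0003  0.0016  0.2057] turn 0.191
```

In the tool's units: 0.05 m is 1, 0.1 rad / 2 = 0.05.

{"api": "nudge_tcp", "payload": {
  "offsets": [
    {"spin": 0.05,"finger_gap": 1},
    {"spin": 0.0455,"finger_gap": 1},
    {"xyz": [0,0,1],"finger_gap": 1},
    {"xyz": [0,0,1],"finger_gap": 1},
    {"xyz": [0,0,1],"finger_gap": 1},
    {"finger_gap": 1}
  ]
}}

```text
clock: 15.45
position: [0.4719, -0.2316, 0.1442]
ee_rot: [0.012, -3.132, -0.005]
force: [0.1, 0.8, -0.2]
width: 1.0
gripper_force: 0.0
```

```bash
python3 -c "
from h import *
go(.4756,-.2337,.093,90.5)"
```

```text
t 15.45 pos [ 0.4719 -0.2316  0.1442] tilt [-0.009  0.003 -1.   ] yawy 90.4 F [ 0.1  0.8 -0.2] w 1.0 g 0.0 q [-0.33  0.51  0.97  1.96 -0.52  0.95  2.48]
d tool [-0.0042 -0.0023  0.0512] turn -0.001
```

In the tool's units: 0.03 m is 0.6, 0.02 m is 0.4.

{"api": "nudge_tcp", "payload": {
  "offsets": [
    {"xyz": [0,0,0.6],"finger_gap": 1},
    {"xyz": [0,0,0.4],"finger_gap": 1},
    {"finger_gap": 1},
    {"finger_gap": 1}
  ]
}}

```text
clock: 15.85
position: [0.4763, -0.2345, 0.1011]
ee_rot: [-0.013, 3.14, -0.001]
force: [-0.1, 0.3, 0.7]
width: 1.001
gripper_force: 0.0
```

```bash
python3 -c "
from h import *
go(.4756,-.2337,.093,90.5)"
```

```text
t 15.85 pos [ 0.4763 -0.2345  0.1011] tilt [ 0.001 -0.001 -1.   ] yawy 90.5 F [-0.1  0.3  0.7] w 1.001 g 0.0 q [-0.27  0.57  0.91  2.   -0.59  0.86  2.54]
d tool [0.0007 0.0008 0.0081] turn -0.001
```

{"api": "nudge_tcp", "payload": {
  "offsets": [
    {"xyz": [0,0.016,0.16],"finger_gap": 1},
    {"finger_gap": 0},
    {"finger_gap": 0},
    {"finger_gap": 0},
    {"finger_gap": 0},
    {"finger_gap": 0},
    {"finger_gap": 0},
    {"finger_gap": 0},
    {"finger_gap": 0},
    {"finger_gap": 0}
  ],
  "grip_force": 20
}}

```text
clock: 16.85
position: [0.4754, -0.2333, 0.0913]
ee_rot: [-0.012, 3.141, -0.001]
force: [0.2, 1.1, -1.7]
width: 0.282
gripper_force: 20.0
```

{"api": "nudge_tcp", "payload": {
  "offsets": [
    {"finger_gap": 0},
    {"finger_gap": 0},
    {"finger_gap": 0}
  ]
}}

```text
clock: 17.15
position: [0.4755, -0.2333, 0.0913]
ee_rot: [-0.012, 3.141, -0.001]
force: [-0.1, -2.5, -1.7]
width: 0.284
gripper_force: 20.0
```

```bash
python3 -c "
from h import *
go(.4756,-.2337,.093,90.5)"
```

```text
t 17.15 pos [ 0.4755 -0.2333  0.0913] tilt [ 0. -0. -1.] yawy 90.5 F [-0.1 -2.5 -1.7] w 0.284 g 20.0 q [-0.26  0.58  0.89  2.01 -0.61  0.84  2.55]
d tool [-0.0001 -0.0004 -0.0017] turn -0.001
```

In the tool's units: -0.009 m is -0.18, -0.0087 m is -0.174.

{"api": "nudge_tcp", "payload": {
  "offsets": [
    {"xyz": [-0.012,0,-0.18],"finger_gap": 0},
    {"xyz": [-0.012,0,-0.18],"finger_gap": 0},
    {"xyz": [-0.026,0,-0.18],"finger_gap": 0},
    {"xyz": [-0.026,0,-0.18],"finger_gap": 0},
    {"xyz": [-0.04,0,-0.174],"finger_gap": 0},
    {"xyz": [-0.04,0,-0.174],"finger_gap": 0},
    {"xyz": [-0.054,0,-0.172],"finger_gap": 0},
    {"xyz": [-0.054,0,-0.172],"finger_gap": 0},
    {"xyz": [-0.068,0,-0.166],"finger_gap": 0},
    {"xyz": [-0.068,0,-0.166],"finger_gap": 0}
  ]
}}

```text
clock: 18.15
position: [0.4956, -0.2331, 0.1792]
ee_rot: [0.012, -3.142, 0.001]
force: [2.7, -5.2, -3.0]
width: 0.283
gripper_force: 20.0
```

```bash
python3 -c "
from h import *
go(.5475,-.2328,.2513,90.5)"
```

```text
t 18.15 pos [ 0.4956 -0.2331  0.1792] tilt [-0. -0. -1.] yawy 90.5 F [ 2.7 -5.2 -3. ] w 0.283 g 20.0 q [-0.35  0.5   1.    1.88 -0.49  1.03  2.43]
d tool [-0.0519 -0.0002 -0.0721] turn -0.001
```

In the tool's units: -0.008 m is -0.16, -0.0077 m is -0.154.

{"api": "nudge_tcp", "payload": {
  "offsets": [
    {"xyz": [-0.08,0,-0.16],"finger_gap": 0},
    {"xyz": [-0.08,0,-0.16],"finger_gap": 0},
    {"xyz": [-0.092,0,-0.154],"finger_gap": 0},
    {"xyz": [-0.092,0,-0.154],"finger_gap": 0},
    {"xyz": [-0.104,0,-0.146],"finger_gap": 0},
    {"xyz": [-0.104,0,-0.146],"finger_gap": 0},
    {"xyz": [-0.116,0,-0.138],"finger_gap": 0},
    {"xyz": [-0.116,0,-0.138],"finger_gap": 0},
    {"xyz": [-0.126,0,-0.128],"finger_gap": 0},
    {"xyz": [-0.126,0,-0.128],"finger_gap": 0}
  ]
}}

```text
clock: 19.15
position: [0.5469, -0.2326, 0.2515]
ee_rot: [0.012, -3.14, -0.0]
force: [-0.1, -5.3, -2.1]
width: 0.28
gripper_force: 20.0
```

{"api": "nudge_tcp", "payload": {
  "offsets": [
    {"finger_gap": 0},
    {"finger_gap": 0},
    {"finger_gap": 0}
  ]
}}

```text
clock: 19.45
position: [0.5466, -0.2326, 0.2512]
ee_rot: [0.012, -3.141, -0.0]
force: [-3.8, -2.9, 2.9]
width: 0.284
gripper_force: 20.0
```

```bash
python3 -c "
from h import *
import cv2
go(.5475,-.2328,.2513,90.5)
p=arm.observe()['position'];print(np.degrees(np.arctan2(p[2]+.0157-.1,.7046-p[0])-.0306))
a=arm.get_image('side')['image'];b=arm.get_image('top')['image']
cv2.imwrite('pics/l1.png',np.hstack([cv2.resize(a[110:290,190:315],None,fx=3.2,fy=3.2,interpolation=2),cv2.resize(b[110:290,260:385],None,fx=3.2,fy=3.2,interpolation=2)]))"
```

```text
t 19.45 pos [ 0.5466 -0.2326  0.2512] tilt [-0.  0. -1.] yawy 90.4 F [-3.8 -2.9  2.9] w 0.284 g 20.0 q [-0.36  0.51  1.03  1.67 -0.46  1.23  2.35]
d tool [-0.0009 -0.0002 -0.0001] turn -0.001
44.8159519543029
```

View pics/l1.png

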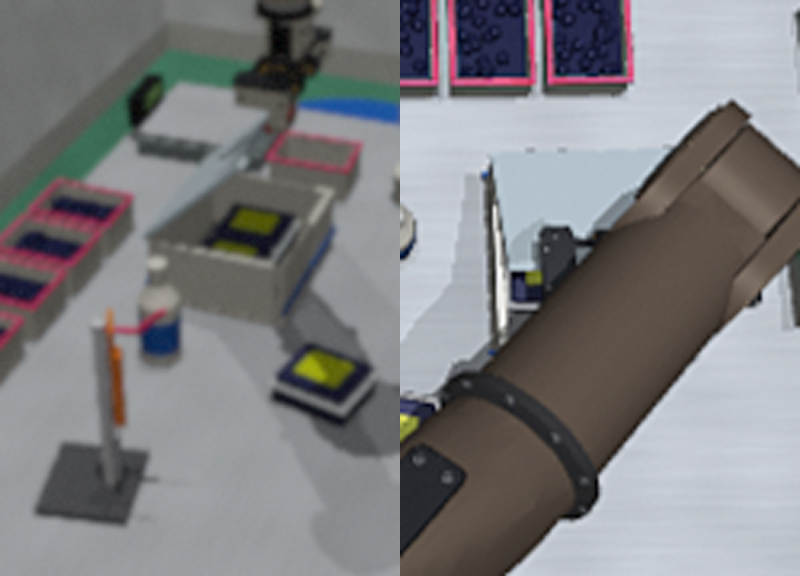

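```bash
python3 -c "
from cell import arm
print(arm.sign_off())"
```

```text
the job is handed in; nothing more can be done
None
```

The gauge hangs by its eye on the pink hook, released, and the gripper is holding the chill box lid open at about 45° (44.8° worked out from the arm's position); I handed the job in about 19.5 s into the 64 s allowed.

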